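Clear and shut the hex bit case

TASK

Something that does not belong has been left standing in the open hex bit case: take it out and put it in the gray hopper, leaving the other small thing standing on the yellow tile and the plier where it lies. Then shut the case so that the lid sits fully home on the base with the sides of both halves flush; a spring washer in the hinge pushes the lid to one side, so hold it in line while you press it down, and feel for it if it does not drop in. Be gentle with the thin shell: a light grip and a light push are enough.

Things in the scene. Friction and masses are not known exactly. Their poses are not given: they have to be found in the camera images.
- case: Base of the aluminium bit case, fixed to the cart: open tray 116 (x) by 64 (y) by 30 mm high, walls 4 mm, floor 6 mm. Origin: centre of its underside; +x towards the hinge rim (far from the robot), y along the hinge. Bit rack in its far half. Just inside the middle of the front (-x) wall an orange tongue, 20 mm wide in y, stands 6 mm above the rim.
- bay (a point): Where the left-behind thing stands in the case: point on the case's inner floor, 20 mm from the case's centre towards the front (-x), 6 mm above the cart top.
- case_rim (a point): Middle of the front upper edge of the base, 30 mm above the cart top; axes as case.
- lid_edge (a point): Middle of the lid's free edge at half its depth: 116 mm from the hinge axis, 10 mm above the lid's rim plane. The lid is a shell 116 mm long, 64 mm wide (along the hinge), 20 mm deep, and can be pinched by its two sides (64 mm). The hinge axis is the far upper edge of the base. Axes turn with the lid: x from free edge to hinge, y along the hinge, z out of its outer face.
- lid_top (a point): Point on the lid's outer face, in the middle of its width, 20 mm from the free edge; with the lid shut it is 50 mm above the cart top. Good place to press.
- lid (a joint): Hinge angle of the lid, rad: 0 shut on the base, 1.57 standing upright, about 2 leaning back. The stiff hinge (about 0.26 N m friction) keeps the lid where it is left.
- lid_shift (a joint): Sideways shift of the lid along the hinge pin, m, to the case's +y; 0 is lined up. A spring in the hinge pushes it to about +0.007 (2 N needed to bring it to 0; stops at +-0.009). Lined up, two dark lips inside the lid's free edge straddle the orange tongue with 1.5 mm to spare each side and it holds the shut lid in line; otherwise they ride on it and the free edge stays 6 mm up.
- hopper: Gray plastic tilt-out hopper, empty, fixed: open-topped bin with floor 130 by 140 mm (x, y), floor 5 mm thick, walls 5 mm; sides 55 mm high, back wall (+x) 75 mm high, front wall (-x) sloping out to 55 mm high. Origin at the centre of the underside of the floor.
- tile: Yellow ceramic tile, 100 by 100 by 6 mm, loose on the cart. Origin at the centre of its underside.
- insulator: Red plastic fence-post insulator standing upright: round, 31 mm across its ribs up to 22 mm height, 26 mm diameter above that, 46 mm tall. Origin at the centre of its underside. It stands either in the case or on the tile.
- insulator_mid (a point): Centre of the insulator, 23 mm above its underside.
- nut: Long galvanized steel hex coupling nut standing upright: 26 mm across flats (30 mm across corners), 46 mm tall; its pairs of flats face along its x axis and at 60 and 120 degrees to it. Origin at the centre of its underside. It stands on the tile or in the case, wherever the insulator is not.
- nut_mid (a point): Centre of the nut, 23 mm above its underside.
- plier: Galvanized fence plier with blue grips, lying flat, 215 mm long, 20 mm high. Origin at its pivot, underside; +x towards the jaws. A bystander.
Mind the look-alikes: they are no part of the job. Of the things that look like the nut, the middle-sized one is meant. Several things have the shape of the case; the one meant has the colours described above.

How it is judged:
On the way, in this order (a step that is already met when the one before it is completed fails the run):
1. the thing that stood in the case lies released in the hopper, the other still stands on the tile (((x of insulator_mid in the frame of hopper between -0.095 and 0.062 m and y of insulator_mid in the frame of hopper between -0.066 and 0.066 m and z of insulator_mid in the frame of hopper below 0.06 m and linear speed of insulator below 0.02 m/s and distance of nut from where it was at the start of the episode below 0.03 m and horizontal distance between nut_mid and tile below 0.06 m and angle between nut's own z axis and vertical below 0.2 rad) or (x of nut_mid in the frame of hopper between -0.095 and 0.062 m and y of nut_mid in the frame of hopper between -0.066 and 0.066 m and z of nut_mid in the frame of hopper below 0.06 m and linear speed of nut below 0.02 m/s and distance of insulator from where it was at the start of the episode below 0.03 m and horizontal distance between insulator_mid and tile below 0.06 m and angle between insulator's own z axis and vertical below 0.2 rad)) and contact force between the fingers and insulator below 0.3 N and contact force between the fingers and nut below 0.3 N), for 0.2 s.
2. the lid is home on the base, both halves lined up (value of joint lid below 0.025 rad and value of joint lid_shift between -0.003 and 0.003 m), for 0.2 s.
At the end, for the whole second after the job is handed in: The thing that stood in the case lies at rest within the hopper; the other has moved less than 30 mm and still stands within 60 mm of the tile's centre; the lid is shut to within 0.025 rad (3 mm at its edge) and lined up sideways with the base to within 3 mm (all of step 2 and ((x of insulator_mid in the frame of hopper between -0.095 and 0.062 m and y of insulator_mid in the frame of hopper between -0.066 and 0.066 m and z of insulator_mid in the frame of hopper below 0.06 m and linear speed of insulator below 0.02 m/s and distance of nut from where it was at the start of the episode below 0.03 m and horizontal distance between nut_mid and tile below 0.06 m and angle between nut's own z axis and vertical below 0.2 rad) or (x of nut_mid in the frame of hopper between -0.095 and 0.062 m and y of nut_mid in the frame of hopper between -0.066 and 0.066 m and z of nut_mid in the frame of hopper below 0.06 m and linear speed of nut below 0.02 m/s and distance of insulator from where it was at the start of the episode below 0.03 m and horizontal distance between insulator_mid and tile below 0.06 m and angle between insulator's own z axis and vertical below 0.2 rad))); the robot touches nothing.
It fails at once if the plier is shifted by more than 30 mm (distance of plier from where it was at the start of the episode above 0.03 m).
It fails at once if the tile is shifted by more than 30 mm (distance of tile from where it was at the start of the episode above 0.03 m).
It fails at once if the fingers press or squeeze the case (base or lid) with more than 90 N (contact force between case and the fingers above 90 N).
It also fails if it takes over 67 s, if anything falls off the work surface, if the arm or the gripper's body presses on something with over 40 N, if the wrist force passes 120 N, or if a joint passes its speed limit or range.

ROBOT

A 6-joint arm with a two-finger parallel gripper is mounted at the origin on the work surface. World frame = base frame: x ahead of the robot, y to its left, z up, the work surface at z = 0. Lengths are in m, angles in rad, forces in N, time in s.
With the tool pointing down it reaches from about 0.25 to 0.775 m from the base axis. Payload 4 kg.
Tool frame: the origin (TCP) lies midway between the tips of the shut fingers; the grasp point (between the pads) lies 19 mm behind it (grip_point_offset is the distance from the TCP to the grasp point, in m); z points along the fingers, y is the line along which they close (so a half turn about z gives the same grasp; the last joint's range is limited). The gripper opens to 94 mm and grips with 3 to 60 N. Pads are 16 mm wide; open, the fingers measure 119 mm over their backs; the gripper's body (75 mm by 177 mm) begins 78 mm behind the grasp point.
Start: joints at [1.034, 0.087, 1.371, -0, 1.684, -0.103], TCP at [0.231, 0.499, 0.182] pointing down, gripper open.
Joint ranges: [-3.1, 3.1], [-0.76, 2.03], [0.27, 2.55], [-1.08, 4.22], [0.17, 2.65], [-2.57, 2.57]. Speed limits (rad/s): [2.79, 2.79, 3.14, 3.14, 3.14, 3.14].

INTERFACE

Orientations are given as [roll, pitch, yaw] about the fixed x, y, z axes, in that order (R = Rz(yaw) Ry(pitch) Rx(roll)).
In Python, from bench import * gives the robot as it stands.
- The arm moves only by the tool carry_out, never from a script. Its argument "commands" is a list of rows, each a list of 6 numbers: the shift along the tool's x, y, z in m, then the turn, a rotation vector about the tool's x, y, z in rad. In form: [[tx, ty, tz, rx, ry, rz], ...]. A call has exactly 5 rows; each row is the pose to reach, as a shift and turn from the pose commanded when the call began, along the tool's axes at that moment; what a row does not reach only later rows make up. A row lasts 1/10 s, in which the tool goes at most 50 mm and 8.59 degrees, less where a joint would pass 70% of its speed; a pose out of reach is approached as far as the arm can. A call with a gripper value outside its range is refused whole. "jaw" is the opening, from 0 (shut) to 1 (fully open), set as the call begins (left out, the last holds). The fingers move at their own pace and stop on an object; the grip force is fixed at half the most. Time passes only in rows, so rows that repeat a pose let the fingers close, or fill a call up. It gives the time, the measured TCP pose, the force, the opening and the grip force at its end, in the units of the state.
- get_obs(): the state, without advancing time (a new reading comes with each control period).
- snapshot(name): name is "scene" or "top"; returns a dict with "img" (384x512x3 uint8, red, green, blue), "range_z" (384x512 float32, m along the optical axis (not along the pixel's ray), 0 where there is no reading), "fx", "fy", "cx", "cy" (pixels), "R" (3x3) and "t" (3): a world point X has camera coordinates R X + t. Camera axes: x right, y down, z forward; pixel columns grow to the right and rows downward; lengths in m; the calibration is good to about 2 mm. A picture is of the moment at which its call begins.
- close_job(): hands the job in; it is judged then, once.
The state is a dict: "time": time; "joint_positions": joint angles; "qvel": joint speeds; "joint_torque": joint torques, N m; "tool_pos": TCP position; "ee_rot": TCP orientation; "wrist_force": force on the tool from outside, world axes, zero at the start; "wrist_torque": the same for the moment, N m; "width": finger opening in m; "finger_force": force on a finger pad.
Only numpy, scipy, OpenCV 4.12 (cv2) and the standard library are available. Lean on these libraries where they do the work, as an engineer would, in place of code of your own. Each camera call takes 0.05 s, during which the arm holds its last target. There are 200 camera calls.

## Working session

There is one attempt and no reset: what is moved stays moved. The work goes in short steps, Python scripts to look and compute and a tool call to move; the robot and the scene stay as the last step left them, time stands still between calls to the robot, and variables do not carry over. Pictures are saved under pics/ and viewed, at most 10 in all, crops included, and the job is handed in when it is done.

Besides the shell and the picture viewer there is one more tool, called after "Emit:" as name(argument=value, ...) on one line, values as JSON. carry_out: Moves the arm, as the interface text tells. Its arguments: {"type":"object","properties":{"commands":{"type":"array","items":{"type":"array","items":{"type":"number"}}},"jaw":{"type":"number"}},"required":["commands"]}

```bash
mkdir -p pics; cat > h.py <<'E'
from bench import *
import numpy as np, cv2
def snap(n):
    s=snapshot(n); np.savez(''+n+'.npz',**s); return s
def ld(n): return dict(np.load(''+n+'.npz'))
def px(s,u,v,z=None):
    "pixel->world, by depth or by plane height z"
    r=np.array([(u-s['cx'])/s['fx'],(v-s['cy'])/s['fy'],1.])
    R,t=s['R'],s['t']
    if z is None:
        return R.T@(r*s['range_z'][int(round(v)),int(round(u))]-t)
    o=-R.T@t; d=R.T@r
    return o+d*(z-o[2])/d[2]
def cloud(s):
    v,u=np.mgrid[:384,:512]; d=s['range_z']
    P=np.stack([(u-s['cx'])/s['fx']*d,(v-s['cy'])/s['fy']*d,d],-1)
    return (P-s['t'])@s['R']
E
python3 - <<'E'
from h import *
for n in('scene','top'):
    s=snap(n); cv2.imwrite(f'pics/{n}0.png',cv2.resize(s['img'][...,::-1],(768,576),interpolation=cv2.INTER_CUBIC))
print(get_obs())
E
```

```text
{'time': 0.1, 'joint_positions': array([ 1.03392300e+00,  8.78732260e-02,  1.37208508e+00, -4.05158123e-07,
        1.68359787e+00, -1.03104854e-01]), 'qvel': array([-0.0011409 , -0.00291954, -0.00352513, -0.00210078,  0.00044849,
        0.00146771]), 'joint_torque': array([ 2.84660717e-03, -3.41252267e+01, -3.03301120e+01,  7.20658712e-02,
        3.04095203e-02, -1.07185326e-04]), 'tool_pos': array([0.23089278, 0.49859798, 0.18113472]), 'ee_rot': array([-3.13963952e+00, -2.01689626e-04,  2.70782394e+00]), 'wrist_force': array([-0.06677104,  0.19188581, -0.01943563]), 'wrist_torque': array([ 0.0016613 , -0.08476816,  0.00908683]), 'finger_force': 0.0, 'width': 0.09401573841679382}
```

View pics/scene0.png

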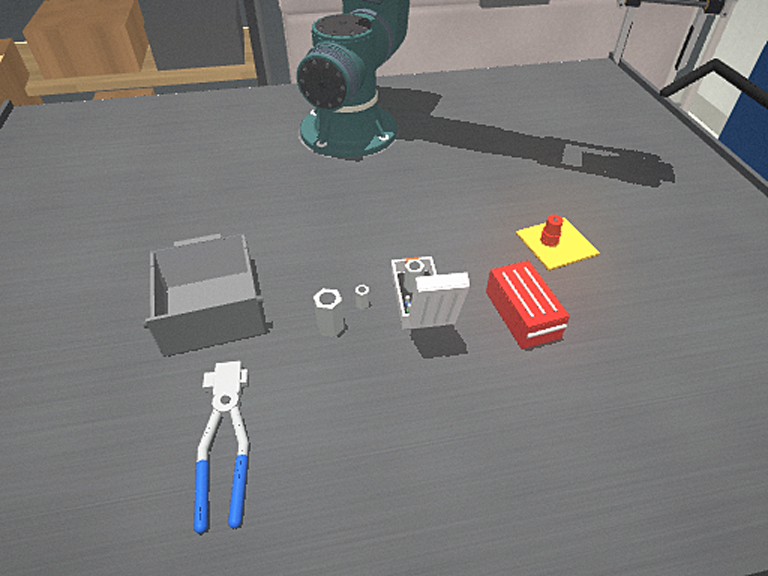

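View pics/top0.png

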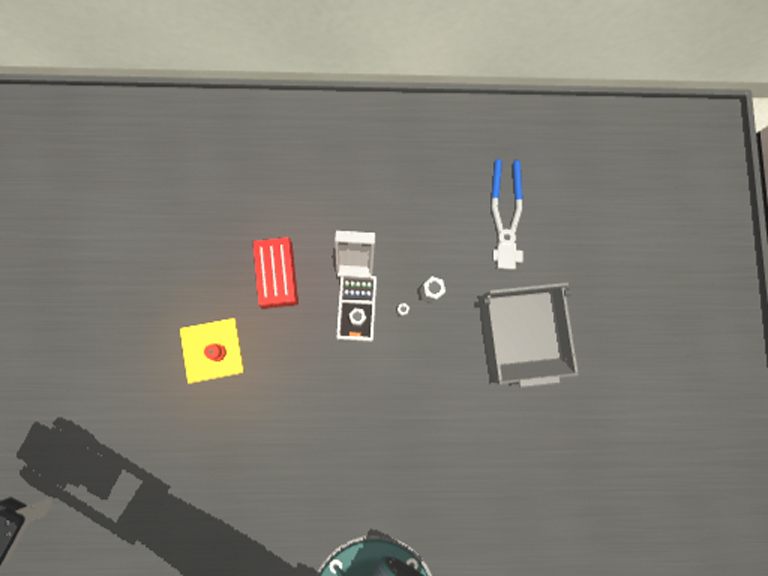

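Candidates (enlarged scene/top pixels):
- **Nut-like things:** large nut, scene (327,312) / top (433,288); small nut, scene (362,295) / top (403,309); nut in the gray case, scene (414,268) / top (357,316). The middle-sized one in the case fits.
- **Case-like things:** open aluminium case with an orange tongue, top (356,310); closed red one, top (275,272). The aluminium one fits.

The insulator stands on the tile. I'll confirm all this in a crop.

```bash
python3 - <<'E'
from h import *
t=ld('top');s=ld('scene')
a=cv2.resize(t['img'][145:235,210:300],(540,540),interpolation=cv2.INTER_CUBIC)
b=cv2.resize(s['img'][160:230,250:320],(260,260),interpolation=cv2.INTER_CUBIC)
c=np.zeros((540,800,3),np.uint8);c[:,:540]=a;c[:260,540:]=b
cv2.imwrite('pics/crop1.png',c[...,::-1])
C=cloud(t); 
# heights over case crop
np.set_printoptions(linewidth=250,precision=0,suppress=True)
print((C[150:232:2,220:256:2,2]*1000).round())
E
```

```text
[[  -0.   -1.   -1.    1.    0.    2.   -1.    1.   -0.   -2.   -2.    1.    0.   -0.   -4.    1.    1.    3.]
 [   1.    1.   -1.   -0.    1.   -1.    1.    2.   -1.    2.   -2.    2.   -1.    2.   -1.    2.    2.    0.]
 [  -0.    1.  138.  139.  135.  135.  135.  134.  138.  134.    0.   -2.   -0.   -3.   -1.   -6.    0.   -0.]
 [  -1.    1.  140.  138.  135.  136.  137.  137.  137.  137.  140.  138.  136.  137.  136.   -3.   -1.   -1.]
 [  -1.    0.  140.  142.  140.  139.  138.  139.  141.  140.  139.  138.  140.  140.  138.    1.    1.   -1.]
 [   1.    2.  140.  139.  140.  144.  141.  142.  141.  140.  140.  137.  140.  141.  139.   -2.   -2.   -2.]
 [  -2.   -1.  129.  127.  128.  129.  103.  106.  103.  104.  107.  133.  140.  141.  138.   -1.   -1.    1.]
 [   0.   -4.  124.   92.   93.   91.   94.   95.   96.   97.   96.   96.   95.  101.  129.   -0.    1.    2.]
 [   0.   -0.  114.   80.   83.   84.   84.   84.   85.   87.   88.   86.   89.   89.  123.    1.    1.    1.]
 [  -1.    0.  104.   71.   71.   76.   71.   77.   75.   78.   76.   80.   81.   81.  108.   -2.   -
[... 2751 characters left out ...]
8.    7.   33.    2. 1007.   -4.]
 [  -0.   -3.   -1.   17.    8.    8.    5.    5.    7.    6.    8.    6.    7.    6.   31.   -4.    1.   -0.]
 [  -2.   -0.   -1.    6.    6.   11.    5.   34.   38.   34.    8.    9.    7.   10.   28.    2.    2.    2.]
 [  -4.   -1.   30.   28.   33.   30.   31.   28.    7.    5.    4.    8.    6.    6.   29.   -2.   -4.   -1.]
 [  -1.    4.    0.    2.    0.    2.    6.    9.   12.   20.   21.   25.   31.   30.   -2.   -0.    0.    2.]
 [   2.    2.    0.   -3.   -3.   -0.   -1.    1.    1.    1.   -0.   -0.   -2.   -1.   -1.   -2.   -2.    2.]
 [   0.    0.    1.   -2.   -1.   -0.    0.   -0.   -2.    2.   -4.    1.    1.    2.    2.   -1.    3.    3.]]
```

View pics/crop1.png

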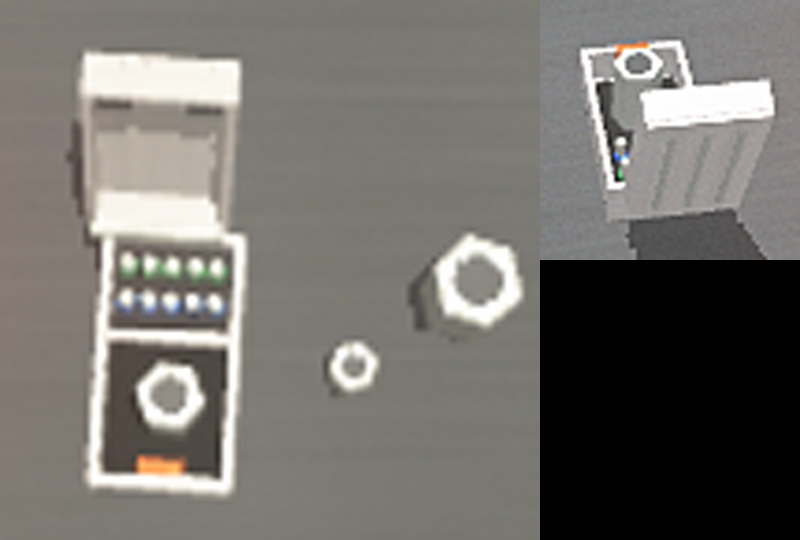

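```bash
cat > m.py <<'E'
from h import *
from scipy.optimize import least_squares
t=ld('top');C=cloud(t);Z=C[...,2]
np.set_printoptions(precision=4,suppress=True)
W=lambda u,v,z:px(t,u,v,z)[:2]
cr=lambda a,b:(210+(a+.5)/6-.5,145+(b+.5)/6-.5)
# case: rim corners from crop, rigid fit
cor=np.array([W(*cr(*c),0.03) for c in[(88,488),(232,493),(246,235)]])
mod=np.array([(-.058,.032),(-.058,-.032),(.058,-.032)])
def T(p,m): c,s=np.cos(p[2]),np.sin(p[2]); return m@np.array([[c,s],[-s,c]])+p[:2]
r=least_squares(lambda p:(T(p,mod)-cor).ravel(),[.45,.03,0]); p=r.x
print('case',p,'resid',r.fun, 'bay',T(p,np.array([[-.02,0]])))
sub=np.zeros_like(Z,bool);sub[200:222,228:250]=1
m=sub&(Z>.044)&(Z<.06)
print('nut cloud mean',C[m].mean(0),m.sum())
print('nut crop ctr',W(*cr(170,396),.052))
# hex corners: contour of bright upscaled ring
g=cv2.resize(t['img'][195:228,222:256],None,fx=16,fy=16,interpolation=cv2.INTER_CUBIC).mean(-1)
z=cv2.resize(Z[195:228,222:256],None,fx=16,fy=16)
b=((g>110)).astype(np.uint8)
n,l,st,ce=cv2.connectedComponentsWithStats(b)
k=[i for i in range(1,n) if np.hypot(*(ce[i]-[(238.3-222)*16,(211-195)*16]))<40]
for i in k:
    q=np.argwhere(l==i)[:,::-1]; h=cv2.convexHull(q.astype(np.int32))[:,0]
    w=np.array([W(222+(a+.5)/16-.5,195+(c+.5)/16-.5,.052) for a,c in h])
    M=cv2.moments(w.astype(np.float32)*1000); cc=np.array([M['m10'],M['m01']])/M['m00']/1000
    print('comp',st[i],cc)
    for d in range(0,180,5):
        e=w@[np.cos(np.radians(d)),np.sin(np.radians(d))]; print(d,round(np.ptp(e)*1000,1),end='; ')
hm=np.zeros_like(Z,bool);hm[185:262,312:392]=1
H=C[hm&(Z>.003)&(Z<.009)]
print('\nhopper floor',H.mean(0),cv2.minAreaRect((H[:,:2]*1000).astype(np.float32)))
f=Z>.03
lm=np.zeros_like(Z,bool);lm[150:163,222:252]=1
L=C[lm&(Z>.12)];print('lid top', L[:,:2].min(0),L[:,:2].max(0),cv2.minAreaRect((L[:,:2]*1000).astype(np.float32)))
i=np.zeros_like(Z,bool);i[166:176,228:246]=1;I=C[i];c=I.mean(0);v=np.linalg.svd(I-c)[2][2];print('lid inner normal',v,c)
E
python3 m.py
```

```text
case [ 0.5072  0.0333 -0.0449] resid [ 0.0009 -0.0003  0.0001 -0.0002 -0.001   0.0005] bay [[0.4872 0.0342]]
nut cloud mean [0.4893 0.0319 0.0522] 89
nut crop ctr [0.4886 0.0319]
comp [     0      0    544    528 168936] [0.4879 0.0302]
0 87.4; 5 94.1; 10 100.9; 15 106.9; 20 112.0; 25 116.4; 30 119.8; 35 122.4; 40 124.0; 45 124.6; 50 124.4; 55 123.1; 60 121.0; 65 117.9; 70 113.9; 75 109.0; 80 103.4; 85 96.9; 90 89.7; 95 95.7; 100 102.3; 105 108.1; 110 113.0; 115 117.1; 120 120.3; 125 122.6; 130 123.9; 135 124.3; 140 123.8; 145 122.3; 150 119.9; 155 116.6; 160 112.4; 165 107.3; 170 101.4; 175 94.8; comp [  168   159   191   199 27924] [0.4885 0.0317]
0 32.7; 5 33.4; 10 33.9; 15 34.1; 20 34.1; 25 33.8; 30 33.4; 35 32.6; 40 31.7; 45 30.4; 50 30.4; 55 30.9; 60 31.4; 65 31.7; 70 32.0; 75 32.1; 80 32.0; 85 31.7; 90 31.2; 95 30.8; 100 30.2; 105 29.9; 110 29.4; 115 30.0; 120 30.6; 125 31.0; 130 31.6; 135 32.1; 140 32.5; 145 32.8; 150 32.8; 155 32.7; 160 32.3; 165 31.8; 170 31.3; 175 32.0; 
hopper floor [ 0.4726 -0.2788  0.0052] ((462.8479919433594, -285.4552001953125), (227.62527465820312, 212.39187622070312), 89.9676513671875)
lid top [0.5975 0.0048] [0.6193 0.0685] ((608.9498901367188, 36.30976104736328), (63.716522216796875, 21.05532455444336), 87.88351440429688)
lid inner normal [-0.9776 -0.0148 -0.2098] [0.5914 0.0361 0.0735]
```

```bash
cat >> h.py <<'E'
from scipy.spatial.transform import Rotation as Ro
def go(x,y,z,yaw_deg,pitch_deg=0):
    "shift+turn in tool axes from measured pose to tool-down pose at world x,y,z, yaw"
    o=get_obs(); R0=Ro.from_euler('xyz',o['ee_rot']); R1=Ro.from_euler('xyz',[np.pi,np.radians(pitch_deg),np.radians(yaw_deg)])
    print('shift',(R0.inv().apply(np.array([x,y,z])-o['tool_pos'])).round(4),'turn',(R0.inv()*R1).as_rotvec().round(4),'F',o['wrist_force'].round(2),'w',round(o['width'],4))
E
python3 - <<'E'
from h import *
np.set_printoptions(precision=4,suppress=True)
t=ld('top')
fl=np.array([px(t,u/1.5-.17,v/1.5-.17,.005) for u,v in[(489,297),(553,294),(563,360),(499,363)]]);print(fl,fl.mean(0))
s=ld('scene');C=cloud(s)
for u,v in[(425,310),(450,310),(440,300),(440,318),(455,300)]: print(C[int(v/1.5),int(u/1.5)])
I=C[197:216,280:306].reshape(-1,3);c=np.median(I,0)
A=np.c_[I[:,2],I[:,1],np.ones(len(I))]
k=np.abs(I[:,0]-c[0])<.03;print(k.sum(),np.linalg.lstsq(A[k],I[k,0],rcond=None)[0],c)
go(.4888,.0319,.13,199)
E
```

```text
[[ 0.5309 -0.213   0.005 ]
 [ 0.5373 -0.3341  0.005 ]
 [ 0.4143 -0.3472  0.005 ]
 [ 0.4087 -0.228   0.005 ]] [ 0.4728 -0.2806  0.005 ]
[0.6043 0.0162 0.0862]
[0.603  0.0515 0.0772]
[0.611  0.0328 0.1073]
[0.5936 0.0418 0.0501]
[0.6111 0.0528 0.1033]
483 [0.305  0.0522 0.5762] [0.6027 0.0355 0.0803]
shift [-0.4302 -0.315   0.0517] turn [-0.0018 -0.0009 -0.7654] F [-0.07  0.19 -0.02] w 0.094
```

Emit:
carry_out(commands=[[-0.045,-0.033,0,0,0,-0.14],[-0.09,-0.066,0,0,0,-0.28],[-0.13,-0.1,0,0,0,-0.42],[-0.17,-0.13,0,0,0,-0.56],[-0.21,-0.16,0,0,0,-0.7]], jaw=0.7)

```text
time: 0.6
tool_pos: [0.3381, 0.2962, 0.1818]
ee_rot: [-3.141, -0.0, -2.907]
wrist_force: [0.5, 0.1, 0.0]
width: 0.0659
finger_force: 0.0
```

```bash
python3 -c "
from h import *
go(.4888,.0319,.13,199)"
```

```text
shift [-0.0853 -0.292   0.0518] turn [-0.0002 -0.0004 -0.0975] F [0.52 0.14 0.01] w 0.0659
```

Emit:
carry_out(commands=[[-0.014,-0.045,0.01,0,0,-0.065],[-0.026,-0.09,0.02,0,0,-0.065],[-0.04,-0.135,0.03,0,0,-0.065],[-0.052,-0.18,0.03,0,0,-0.065],[-0.064,-0.22,0.03,0,0,-0.065]])

```text
time: 1.1
tool_pos: [0.4501, 0.0961, 0.1513]
ee_rot: [3.141, -0.001, -2.849]
wrist_force: [0.8, 0.8, -0.1]
width: 0.066
finger_force: 0.0
```

Emit:
carry_out(commands=[[-0.01,-0.035,0,0,0,0],[-0.012,-0.045,0.01,0,0,0],[-0.012,-0.045,0.01,0,0,0],[-0.012,-0.045,0.01,0,0,0],[-0.012,-0.045,0.01,0,0,0]])

```text
time: 1.6
tool_pos: [0.4739, 0.06, 0.1422]
ee_rot: [3.141, -0.0, -2.846]
wrist_force: [0.3, 0.8, 0.8]
width: 0.066
finger_force: 0.0
```

```bash
python3 -c "
from h import *
go(.4888,.0319,.034,199)"
```

```text
shift [-0.006  -0.0313  0.1082] turn [ 0.0007 -0.0001 -0.0361] F [0.33 0.79 0.76] w 0.066
```

Emit:
carry_out(commands=[[-0.006,-0.031,0,0,0,-0.036],[-0.006,-0.031,0,0,0,-0.036],[-0.006,-0.031,0.04,0,0,-0.036],[-0.006,-0.031,0.08,0,0,-0.036],[-0.006,-0.031,0.085,0,0,-0.036]])

```text
time: 2.1
tool_pos: [0.4846, 0.0323, 0.0523]
ee_rot: [3.137, -0.009, -2.811]
wrist_force: [0.4, 0.3, -0.2]
width: 0.0655
finger_force: 0.0
```

```bash
python3 -c "
from h import *
go(.4888,.0319,.034,199)"
```

```text
shift [-0.004  -0.0018  0.0183] turn [ 0.0046 -0.0094 -0.0008] F [ 0.35  0.3  -0.22] w 0.0655
```

Emit:
carry_out(commands=[[0,0,0.0,0,0,0],[0,0,0.005,0,0,0],[-0.001,0,0.01,0,0,0],[-0.001,0,0.014,0,0,0],[-0.001,0,0.014,0,0,0]])

```text
time: 2.6
tool_pos: [0.4903, 0.031, 0.0433]
ee_rot: [3.142, 0.0, -2.812]
wrist_force: [0.5, 0.3, -0.5]
width: 0.0659
finger_force: 0.0
```

```bash
python3 -c "
from h import *
go(.4888,.0319,.034,199)"
```

```text
shift [0.0012 0.0013 0.0093] turn [ 0.0001  0.0002 -0.0021] F [ 0.46  0.29 -0.52] w 0.0659
```

Emit:
carry_out(commands=[[0.001,0.001,0.005,0,0,0],[0.001,0.001,0.009,0,0,0],[0.001,0.001,0.009,0,0,0],[0.001,0.001,0.009,0,0,0],[0.001,0.001,0.009,0,0,0]])

```text
time: 3.1
tool_pos: [0.4891, 0.0316, 0.0344]
ee_rot: [-3.142, 0.0, -2.812]
wrist_force: [0.5, 0.3, 0.0]
width: 0.0659
finger_force: 0.0
```

Emit:
carry_out(commands=[[0,0,0,0,0,0],[0,0,0,0,0,0],[0,0,0,0,0,0],[0,0,0,0,0,0],[0,0,0,0,0,0]], jaw=0.15)

```text
time: 3.6
tool_pos: [0.489, 0.0317, 0.0343]
ee_rot: [3.142, 0.0, -2.812]
wrist_force: [-0.4, 0.3, -0.9]
width: 0.0292
finger_force: 0.0
```

Still closing (about 73 mm/s). Continue at full close, then lift a little.

Emit:
carry_out(commands=[[0,0,0,0,0,0],[0,0,0,0,0,0],[0,0,0,0,0,0],[0,0,0,0,0,0],[0,0,-0.01,0,0,0]], jaw=0)

```text
time: 4.1
tool_pos: [0.4876, 0.0317, 0.0431]
ee_rot: [3.14, -0.003, -2.812]
wrist_force: [0.1, 0.4, -0.0]
width: 0.0004
finger_force: 0.0
```

Emit:
carry_out(commands=[[0,0,-0.02,0,0,0],[0,0,-0.04,0,0,0],[0,0,-0.06,0,0,0],[0,0,-0.08,0,0,0],[0,0,-0.09,0,0,0]])

```text
time: 4.6
tool_pos: [0.4902, 0.0316, 0.1372]
ee_rot: [-3.14, 0.004, -2.812]
wrist_force: [-0.2, 0.3, -0.1]
width: 0.0006
finger_force: 0.0
```

```bash
python3 -c "
from h import *
go(.470,-.28,.14,199)"
```

```text
shift [ 0.12   -0.2883 -0.0028] turn [-0.0016  0.0041 -0.002 ] F [-0.16  0.34 -0.15] w 0.0006
```

```bash
python3 - <<'E'
from h import *
c=np.zeros((500,800,3),np.uint8)
s=snap('top');c[:,:400]=cv2.resize(s['img'][140:240,200:280],(400,500),interpolation=cv2.INTER_CUBIC)
s=snap('scene');c[:,400:]=cv2.resize(s['img'][130:230,240:320],(400,500),interpolation=cv2.INTER_CUBIC)
cv2.imwrite('pics/c2.png',c[...,::-1])
E
```

```text
(no output)
```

View pics/c2.png

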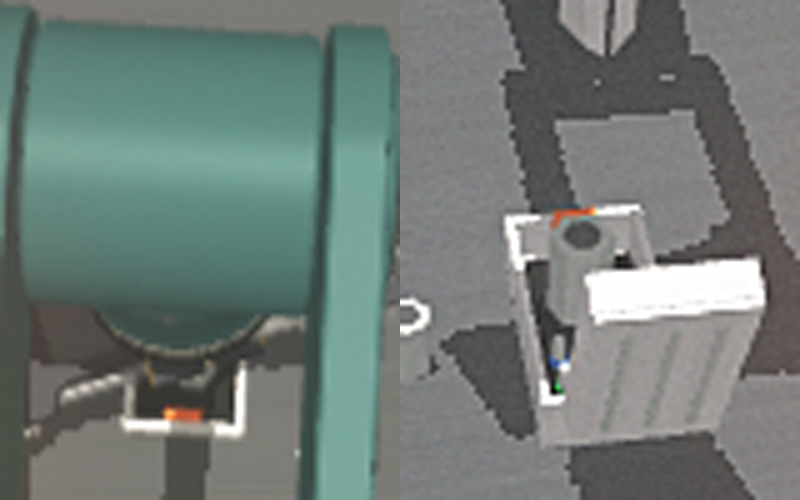

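The nut still stands where it was (right panel (580,235), i.e. scene px (276,177), unchanged), and the shut fingertips are at about (605,55), i.e. scene px (281,141). I'll check the reported TCP against the picture.

```bash
python3 - <<'E'
from h import *
np.set_printoptions(precision=4,suppress=True)
s=ld('scene');o=get_obs();print(o['tool_pos'],o['width'])
def pr(s,X):
    c=s['R']@X+s['t'];return c[0]/c[2]*s['fx']+s['cx'],c[1]/c[2]*s['fy']+s['cy'],c[2]
print('tcp proj',pr(s,o['tool_pos'])); print('nut top proj',pr(s,np.array([.4888,.0319,.052])))
C=cloud(s)
for u,v in[(276,172),(276,174),(272,177),(281,177),(276,182),(276,190),(277,139),(278,140),(283,139),(280,135)]: print(u,v,C[v,u])
t=ld('top'); print(pr(t,o['tool_pos']),pr(t,np.array([.4888,.0319,.052])))
E
```

```text
[0.4903 0.0316 0.1365] 0.0006412000804610725
tcp proj (np.float64(278.3243354127946), np.float64(147.90115996568582), np.float64(0.7316773965805521))
nut top proj (np.float64(276.6658216517691), np.float64(176.85400267932792), np.float64(0.7933508755145091))
276 172 [0.4579 0.0381 0.0372]
276 174 [0.4815 0.032  0.0539]
272 177 [0.4892 0.0211 0.0539]
281 177 [0.4919 0.0411 0.0528]
276 182 [0.5021 0.0274 0.0496]
276 190 [0.5949 0.0029 0.124 ]
277 139 [0.5025 0.0245 0.17  ]
278 140 [ 0.2964  0.0826 -0.0003]
283 139 [0.5    0.0375 0.1662]
280 135 [0.5019 0.0303 0.1785]
(np.float64(237.7118365627883), np.float64(205.96937587196686), np.float64(0.8760217242283349)) (np.float64(237.90367298372715), np.float64(210.5195413015456), np.float64(0.9593326101025124))
```

```bash
python3 - <<'E'
from h import *
np.set_printoptions(precision=4,suppress=True)
s=ld('scene');C=cloud(s)
print((C[128:146,270:292,2]*1000).round().astype(int))
print((C[128:146,270:292,0]*1000).round().astype(int))
E
```

```text
[[  1   0 187 190 191 194 197 198 195 196 194 193 191 192 191 192 189 189
    1   2   0   2]
 [  3   2 604 187 189 191 193 195 194 193 193 192 190 188 189 188 187 186
    2   3   2   2]
 [  2   3 182 184 187 189 190 192 192 192 189 189 187 187 186 186 184   2
    1   1   2   1]
 [  1   2 180 182 186 186 190 189 190 189 187 187 185 186 186 182 182  -1
    2   3   1   1]
 [  1   3 178 179 183 186 186 188 187 185 186 185 182 182 183 181 181   0
    2   1   1   1]
 [  2   1 176 179 180 181 186 184 183 184 182 182 179 181 180 178 179   2
    2   1   1   1]
 [  1   2 173 174 177 181 183 182 182 181 180 179 176 177 177 178 174   2
    2   1   3   4]
 [  1   1   0 173 176 177 179 181 180 178 179 175 174 175 174 173 173   1
    3   3   5   0]
 [  1   3   2   2 173 174 177 179 177 177 175 172 172 172 171 169   1   2
   -1   1   3   1]
 [  3   3   3   2   0 172 175 175 176 173 172 170 171 170 169 168   2   2
    3   3   1   2]
 [  2   2   0   2   2   2 172 175 172 172 171 168 168 167 166   2   1   1
    3   0   2   1]
 [  1   1   2   2   2   2   2 170 168 168 168 167 166 166   2   2   0   1
   
[... 1945 characters left out ...]
300  300]
 [ 293  295  298  296  299  299  298  300  296  501  501  499  499  301
   301  304  304  303  303  305  302  303]
 [ 298  297  300  299  301  302  301  304  303  303  304  304  305  306
   305  308  306  308  309  308  308  310]
 [ 303  304  303  303  307  305  305  306  307  306  307  308  310  311
   310  311  312  311  313  312  314  315]
 [ 307  310  307  309  309  310  310  313  312  313  312  314  312  313
   313  315  316  315  316  316  316  317]
 [ 311  312  313  313  312  315  312  315  314  317  317  316  319  317
   316  319  319  321  320  320  320  323]
 [ 317  316  318  317  315  316  317  318  323  320  321  319  321  323
   323  325  323  324  324  325  327  328]]
```

The picture puts the fingertips about 24 mm above the reported TCP (depth says tips at z≈0.162, report says 0.137), while x and y agree. So the first grip closed above the nut. I'll descend lower in small, force-checked steps.

Emit:
carry_out(commands=[[0,0,0,0,0,0],[0,0,0,0,0,0],[0,0,0,0,0,0],[0,0,0.02,0,0,0],[0,0,0.04,0,0,0]], jaw=0.48)

```text
time: 5.2
tool_pos: [0.4892, 0.0316, 0.0937]
ee_rot: [-3.141, 0.001, -2.812]
wrist_force: [-0.0, 0.3, -0.6]
width: 0.0369
finger_force: 0.0
```

Emit:
carry_out(commands=[[0,0,0.02,0,0,0],[0,0,0.04,0,0,0],[0,0,0.05,0,0,0],[0,0,0.055,0,0,0],[0,0,0.055,0,0,0]])

```text
time: 5.7
tool_pos: [0.4886, 0.0317, 0.0387]
ee_rot: [3.141, -0.001, -2.812]
wrist_force: [-0.5, -0.4, 0.1]
width: 0.0451
finger_force: 0.0
```

```bash
python3 -c "
from h import *
go(.4888,.0319,.010,199)"
```

```text
shift [-0.0003  0.0002  0.0287] turn [ 0.0005 -0.0011 -0.0021] F [-0.55 -0.4   0.11] w 0.0451
```

Emit:
carry_out(commands=[[0,0,0.005,0,0,0],[0,0,0.01,0,0,0],[0,0,0.014,0,0,0],[0,0,0.014,0,0,0],[0,0,0.014,0,0,0]])

```text
time: 6.2
tool_pos: [0.489, 0.0317, 0.0252]
ee_rot: [3.142, 0.0, -2.812]
wrist_force: [0.7, -0.4, 0.3]
width: 0.045
finger_force: 0.0
```

Emit:
carry_out(commands=[[0,0,0.003,0,0,0],[0,0,0.006,0,0,0],[0,0,0.01,0,0,0],[0,0,0.014,0,0,0],[0,0,0.014,0,0,0]])

```text
time: 6.7
tool_pos: [0.4883, 0.0317, 0.0103]
ee_rot: [3.141, -0.002, -2.812]
wrist_force: [-0.3, -0.5, -0.2]
width: 0.0449
finger_force: 0.0
```

Emit:
carry_out(commands=[[0,0,0,0,0,0],[0,0,0,0,0,0],[0,0,0,0,0,0],[0,0,0,0,0,0],[0,0,0,0,0,0]], jaw=0.15)

```text
time: 7.2
tool_pos: [0.4892, 0.0316, 0.0115]
ee_rot: [-3.141, 0.001, -2.812]
wrist_force: [0.1, 0.1, 0.3]
width: 0.0258
finger_force: 30.0
```

Emit:
carry_out(commands=[[0,0,-0.02,0,0,0],[0,0,-0.045,0,0,0],[0,0,-0.07,0,0,0],[0,0,-0.1,0,0,0],[0,0,-0.12,0,0,0]])

```text
time: 7.7
tool_pos: [0.4895, 0.0317, 0.1332]
ee_rot: [-3.141, 0.002, -2.812]
wrist_force: [0.4, -0.1, -0.7]
width: 0.0256
finger_force: 30.0
```

```bash
python3 -c "
from h import *
go(.470,-.28,.13,199)"
```

```text
shift [ 0.1194 -0.2886  0.0032] turn [-0.0006  0.002  -0.002 ] F [ 0.38 -0.14 -0.72] w 0.0256
```

Emit:
carry_out(commands=[[0.015,-0.035,0,0,0,0],[0.032,-0.077,0,0,0,0],[0.05,-0.12,0,0,0,0],[0.068,-0.163,0,0,0,0],[0.085,-0.205,0,0,0,0]])

```text
time: 8.2
tool_pos: [0.4743, -0.1914, 0.131]
ee_rot: [3.141, 0.0, -2.812]
wrist_force: [0.1, -0.1, -1.1]
width: 0.0257
finger_force: 30.0
```

Emit:
carry_out(commands=[[0.018,-0.043,0,0,0,0],[0.03,-0.073,0,0,0,0],[0.035,-0.084,0,0,0,0],[0.035,-0.084,0,0,0,0],[0.035,-0.084,0,0,0,0]])

```text
time: 8.7
tool_pos: [0.469, -0.2794, 0.1309]
ee_rot: [3.14, 0.0, -2.812]
wrist_force: [-0.4, 0.3, -1.7]
width: 0.0253
finger_force: 30.0
```

```bash
python3 -c "
from h import *
go(.470,-.28,.0145,199)"
```

```text
shift [-0.0007 -0.0011  0.1164] turn [ 0.0016  0.0002 -0.0015] F [-0.39  0.28 -1.65] w 0.0253
```

Emit:
carry_out(commands=[[0,0,0.03,0,0,0],[0,0,0.06,0,0,0],[0,0,0.085,0,0,0],[0,0,0.1,0,0,0],[0,0,0.1,0,0,0]])

```text
time: 9.2
tool_pos: [0.4677, -0.278, 0.0288]
ee_rot: [3.137, -0.003, -2.81]
wrist_force: [1.5, -0.8, -0.7]
width: 0.0259
finger_force: 30.0
```

Emit:
carry_out(commands=[[0,0,0.005,0,0,0],[0,0,0.01,0,0,0],[0,0,0.014,0,0,0],[0,0,0.014,0,0,0],[0,0,0.014,0,0,0]])

```text
time: 9.7
tool_pos: [0.4692, -0.2809, 0.0175]
ee_rot: [-3.141, 0.0, -2.812]
wrist_force: [-0.0, 0.1, -0.8]
width: 0.0256
finger_force: 30.0
```

Emit:
carry_out(commands=[[0,0,0,0,0,0],[0,0,0,0,0,0],[0,0,0,0,0,0],[0,0,0,0,0,0],[0,0,0,0,0,0]], jaw=0.55)

```text
time: 10.2
tool_pos: [0.4691, -0.2807, 0.0173]
ee_rot: [-3.141, 0.0, -2.812]
wrist_force: [-0.7, 0.5, 0.1]
width: 0.0515
finger_force: 0.0
```

Emit:
carry_out(commands=[[0,0,0,0,0,0],[0,0,-0.03,0,0,0],[0,0,-0.07,0,0,0],[0,0,-0.11,0,0,0],[0,0,-0.15,0,0,0]])

```text
time: 10.7
tool_pos: [0.4688, -0.2805, 0.1686]
ee_rot: [3.141, -0.0, -2.812]
wrist_force: [-0.0, -0.1, -0.1]
width: 0.0516
finger_force: 0.0
```

```bash
python3 - <<'E'
from h import *
c=np.zeros((560,800,3),np.uint8)
s=snap('top');c[:480,:400]=cv2.resize(s['img'][140:236,210:290],(400,480),interpolation=cv2.INTER_CUBIC)
s=snap('scene');c[:560,400:]=cv2.resize(s['img'][120:260,90:190],(400,560),interpolation=cv2.INTER_CUBIC)
cv2.imwrite('pics/c3.png',c[...,::-1])
C=cloud(s);k=(abs(C[...,0]-.469)<.06)&(abs(C[...,1]+.28)<.05)&(C[...,2]>.04)&(C[...,2]<.06)
print(C[k].mean(0),k.sum())
E
```

```text
[ 0.47385068 -0.28025225  0.05045873] 146
```

View pics/c3.png

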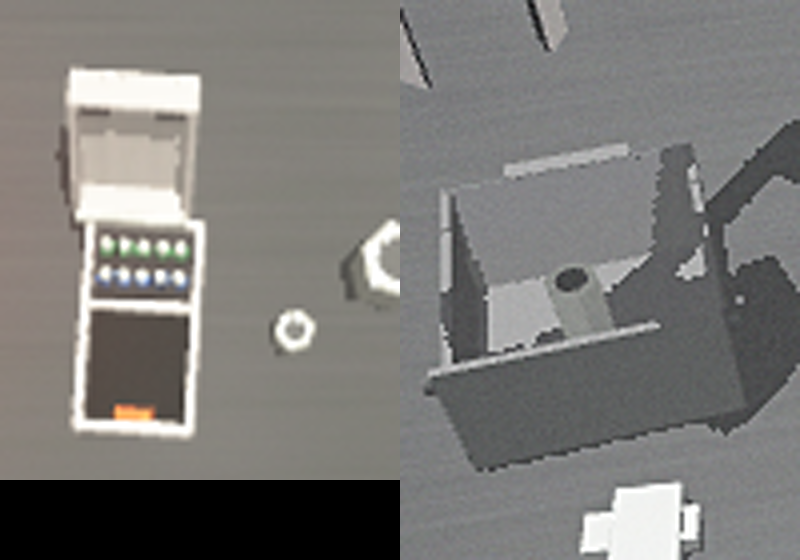

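The nut stands in the hopper (right panel (580,300)). The case is empty, its tongue at left panel (134,411) and the lid shifted to +y. Next I'll measure the case centreline and the lid's sideways position more precisely.

```bash
python3 - <<'E'
from h import *
from scipy.ndimage import gaussian_filter1d
np.set_printoptions(precision=4,suppress=True)
t=ld('top');I=t['img'].astype(float);g=I.mean(-1)
def edges(v,lo,hi):
    x=np.arange(lo,hi,.1); r=np.interp(x,np.arange(512),g[v]); d=np.gradient(gaussian_filter1d(r,5))
    m=len(x)//2; return x[np.argmax(d[:m])],x[m+np.argmin(d[m:])]
E=[]
for v in range(204,224,2):
    a,b=edges(v,216,258); E.append((px(t,a,v,.03),px(t,b,v,.03)))
E=np.array(E);L=E[:,0];Rr=E[:,1]
for n,q in(('L',L),('R',Rr)): print(n,np.polyfit(q[:,0]-.4872,q[:,1],1))
print('width',(L-Rr)[:,1])
m=(I[...,0]>180)&(I[...,2]<110)&(I[...,1]<160);vv,uu=np.nonzero(m);k=(abs(uu-237)<15)&(abs(vv-222)<10)
w=I[vv[k],uu[k],0]-I[vv[k],uu[k],2]
print('tongue',px(t,np.average(uu[k],weights=w),np.average(vv[k],weights=w),.036),k.sum(),uu[k].min(),uu[k].max())
for v in(155,156,157,158,159):
    a,b=edges(v,216,258);print('lid',px(t,a,v,.14),px(t,b,v,.14))
E
```

```text
L [-0.0401  0.0674]
R [-0.0638  0.0021]
width [0.0651 0.0656 0.0658 0.066  0.0663 0.0651 0.0645 0.0645 0.065  0.0647]
tongue [0.4614 0.0369 0.036 ] 6 233 240
lid [0.6148 0.0673 0.14  ] [0.6155 0.0037 0.14  ]
lid [0.6123 0.0672 0.14  ] [0.6129 0.0037 0.14  ]
lid [0.6098 0.0672 0.14  ] [0.6104 0.0037 0.14  ]
lid [0.6073 0.0686 0.14  ] [0.6079 0.0037 0.14  ]
lid [0.6048 0.0688 0.14  ] [0.6054 0.0037 0.14  ]
```

```bash
python3 -c "
from h import *
go(.605,.0289,.16,177.3)
th=np.r_[1.867,np.arange(1.8,-.01,-.1)]
x=-.104*np.cos(th)+.01*np.sin(th); z=.104*np.sin(th)+.01*np.cos(th)
for a,b,c in zip(th,-(x-x[0]),-(z-z[0])): print(round(a,2),round(b*1000,1),round(c*1000,1))"
```

```text
shift [-0.2266  0.2522  0.0139] turn [-0.0097  0.0098  0.3768] F [ 0.25 -0.28  0.46] w 0.0517
1.87 -0.0 -0.0
1.8 6.6 -2.5
1.7 16.6 -5.3
1.6 26.9 -7.1
1.5 37.3 -7.9
1.4 47.7 -7.6
1.3 58.1 -6.3
1.2 68.3 -4.0
1.1 78.2 -0.7
1.0 87.7 3.6
0.9 96.7 8.9
0.8 105.2 15.0
0.7 113.0 21.9
0.6 120.1 29.6
0.5 126.4 37.9
0.4 131.8 46.8
0.3 136.3 56.3
0.2 139.9 66.1
0.1 142.4 76.2
-0.0 143.9 86.6
```

Emit:
carry_out(commands=[[-0.033,0.037,0,0,0,0.075],[-0.066,0.074,0,0,0,0.15],[-0.1,0.111,0,0,0,0.226],[-0.132,0.147,0,0,0,0.3],[-0.165,0.184,0,0,0,0.376]], jaw=1)

```text
time: 11.3
tool_pos: [0.5656, -0.0513, 0.1663]
ee_rot: [3.142, -0.001, 3.092]
wrist_force: [0.9, -0.7, -0.2]
width: 0.0883
finger_force: 0.0
```

Emit:
carry_out(commands=[[0,0,0,0,0,0],[0,0,0,0,0,0],[0,0,0,0,0,0],[0,0,0,0,0,0],[0,0,0,0,0,0]])

```text
time: 11.8
tool_pos: [0.5652, -0.0546, 0.1672]
ee_rot: [-3.142, -0.0, 3.093]
wrist_force: [-0.1, -0.2, -0.2]
width: 0.094
finger_force: 0.0
```

```bash
python3 -c "
from h import *
go(.605,.0289,.16,177.3)"
```

```text
shift [-0.0357  0.0853  0.0072] turn [-0.0001 -0.0001 -0.0015] F [-0.14 -0.19 -0.16] w 0.094
```

Emit:
carry_out(commands=[[-0.015,0.035,0,0,0,0],[-0.03,0.07,0,0,0,0],[-0.036,0.085,0,0,0,0],[-0.036,0.085,0,0,0,0],[-0.036,0.085,0,0,0,0]])

```text
time: 12.3
tool_pos: [0.6051, 0.0289, 0.1671]
ee_rot: [-3.141, -0.001, 3.095]
wrist_force: [0.1, -0.5, -0.8]
width: 0.0934
finger_force: 0.0
```

Emit:
carry_out(commands=[[0,0,0,0,0,0],[0,0,0.01,0,0,0],[0,0,0.025,0,0,0],[0,0,0.03,0,0,0],[0,0,0.03,0,0,0]])

```text
time: 12.8
tool_pos: [0.6041, 0.0298, 0.1348]
ee_rot: [3.142, -0.004, 3.095]
wrist_force: [-0.4, 0.2, -0.7]
width: 0.0938
finger_force: 0.0
```

```bash
python3 - <<'E'
from h import *
go(.605,.0289,.094,177.3)
np.set_printoptions(precision=4,suppress=True)
c=np.zeros((560,800,3),np.uint8)
s=snap('scene');c[:]=cv2.resize(s['img'][110:222,210:370],(800,560),interpolation=cv2.INTER_CUBIC)
cv2.imwrite('pics/c4.png',c[...,::-1])
E
```

```text
shift [-0.0011 -0.0009  0.0408] turn [ 0.     -0.0042  0.0003] F [-0.38  0.2  -0.7 ] w 0.0938
```

View pics/c4.png

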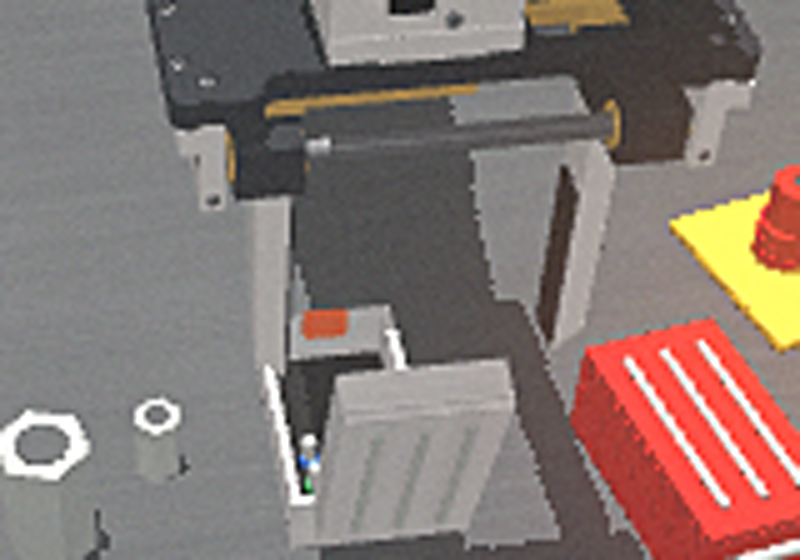

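The open fingers straddle the lid: left tip near (268,370), right tip near (550,345). I'll check tip height and centring by depth.

```bash
python3 - <<'E'
from h import *
np.set_printoptions(precision=0,suppress=True,linewidth=220)
s=ld('scene');C=cloud(s)*1000;print(get_obs()['tool_pos'])
for u0,u1,v0,v1 in((259,270,172,188),(314,334,168,184)):
    for v in range(v0,v1,2):
        k=(C[v,u0:u1,0]>560)&(C[v,u0:u1,0]<640)&(C[v,u0:u1,2]>100)
        if k.any(): print(v,C[v,u0:u1][k].round().astype(int).tolist())
E
```

```text
[1. 0. 0.]
172 [[604, -30, 184], [611, -30, 191], [611, -28, 191], [611, -26, 190], [612, -25, 191], [612, -23, 190], [613, -21, 191], [611, -19, 189]]
174 [[604, -30, 180], [611, -29, 186], [611, -28, 186], [612, -26, 186], [611, -24, 185], [611, -23, 185], [610, -21, 184], [611, -19, 184]]
176 [[602, -29, 173], [612, -30, 182], [611, -28, 182], [612, -26, 182], [611, -24, 180], [611, -23, 181], [611, -21, 180], [610, -19, 179]]
178 [[604, -30, 170], [611, -29, 177], [612, -28, 177], [612, -26, 177], [611, -24, 176], [610, -22, 175], [611, -20, 175], [609, -18, 173]]
180 [[611, -29, 172], [611, -28, 171], [612, -26, 172], [611, -24, 171], [612, -23, 172], [611, -21, 171], [610, -18, 169]]
182 [[612, -28, 168], [611, -26, 166], [610, -24, 165], [612, -22, 167], [612, -21, 166], [612, -19, 166]]
184 [[610, -22, 159], [611, -20, 160], [611, -18, 160]]
168 [[601, 77, 173], [606, 77, 177], [610, 77, 180], [616, 75, 187], [616, 78, 186], [617, 79, 187], [616, 81, 186], [616, 83, 185], [617, 85, 185], [617, 86, 186]]
170 [[604, 76, 171], [608, 76, 174], [612, 76, 178], [614, 77, 179], [615, 79, 181], [616, 80, 181], [617, 82, 181], [617, 83, 182], [617, 85, 180], [616, 87, 180]]
172 [[600, 77, 162], [604, 77, 165], [609, 76, 171], [615, 76, 176], [614, 78, 175], [616, 79, 177], [617, 80, 177], [616, 83, 176], [617, 84, 177], [618, 86, 177]]
174 [[612, 76, 168], [615, 76, 171], [615, 78, 171], [615, 80, 171], [617, 81, 172], [616, 83, 171], [617, 85, 172], [617, 87, 171]]
176 [[613, 76, 164], [616, 77, 167], [616, 78, 167], [618, 79, 168], [615, 83, 165], [616, 84, 166]]
178 [[614, 76, 160], [615, 77, 161], [616, 79, 161], [617, 81, 162]]
```

Emit:
carry_out(commands=[[0,0,0.01,0,0,0],[0,0,0.025,0,0,0],[0,0,0.035,0,0,0],[0,0,0.041,0,0,0],[0,0,0.041,0,0,0]])

```text
time: 13.35
tool_pos: [0.6044, 0.0301, 0.0943]
ee_rot: [3.142, -0.003, 3.095]
wrist_force: [0.0, 1.0, 0.5]
width: 0.0936
finger_force: 0.0
```

Emit:
carry_out(commands=[[0,0,0,0,0,0],[0,0,0,0,0,0],[0,0,0,0,0,0],[0,0,0,0,0,0],[0,0,0,0,0,0]], jaw=0.6)

```text
time: 13.85
tool_pos: [0.6059, 0.0304, 0.0969]
ee_rot: [3.141, 0.001, 3.095]
wrist_force: [0.4, 1.4, 1.4]
width: 0.0639
finger_force: 30.0
```

Emit:
carry_out(commands=[[0,0,0,0,0,0],[0,0,0,0,0,0],[0,0,0,0,0,0],[0,0,0,0,0,0],[0,0,0,0,0,0]])

```text
time: 14.35
tool_pos: [0.606, 0.0302, 0.0969]
ee_rot: [3.141, 0.001, 3.095]
wrist_force: [1.2, 2.3, 3.5]
width: 0.0639
finger_force: 30.0
```

Emit:
carry_out(commands=[[0.0066,-0.0005,-0.0025,0,0,0],[0.0166,-0.001,-0.0053,0,0,0],[0.0269,-0.001,-0.0071,0,0,0],[0.0373,-0.001,-0.0079,0,0,0],[0.0477,-0.001,-0.0076,0,0,0]])

```text
time: 14.85
tool_pos: [0.5591, 0.0312, 0.1039]
ee_rot: [3.141, 0.004, 3.095]
wrist_force: [5.2, 0.9, -0.6]
width: 0.0638
finger_force: 30.0
```

Emit:
carry_out(commands=[[0.0104,0,0.0013,0,0,0],[0.0206,0,0.0036,0,0,0],[0.0305,0,0.0069,0,0,0],[0.04,0,0.0112,0,0,0],[0.049,0,0.0165,0,0,0]])

```text
time: 15.35
tool_pos: [0.5087, 0.0337, 0.0894]
ee_rot: [3.141, 0.002, 3.095]
wrist_force: [-1.8, 1.3, 10.1]
width: 0.0634
finger_force: 30.0
```

Emit:
carry_out(commands=[[0.0085,0,0.0061,0,0,0],[0.0163,0,0.013,0,0,0],[0.0234,0,0.0207,0,0,0],[0.0297,0,0.029,0,0,0],[0.0351,0,0.0379,0,0,0]])

```text
time: 15.85
tool_pos: [0.4701, 0.0356, 0.0497]
ee_rot: [3.141, -0.006, 3.096]
wrist_force: [-6.0, 1.7, 8.1]
width: 0.0638
finger_force: 30.0
```

Emit:
carry_out(commands=[[0,0,0,0,0,0],[0,0,0,0,0,0],[0,0,0,0,0,0],[0,0,0,0,0,0],[0,0,0,0,0,0]])

```text
time: 16.35
tool_pos: [0.469, 0.0356, 0.0481]
ee_rot: [3.141, -0.01, 3.096]
wrist_force: [-5.7, 2.9, 4.7]
width: 0.0634
finger_force: 30.0
```

```bash
python3 - <<'E'
from h import *
s=snap('scene')
cv2.imwrite('pics/c5.png',cv2.resize(s['img'][110:230,210:340],(650,600),interpolation=cv2.INTER_CUBIC)[...,::-1])
E
```

```text
(no output)
```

View pics/c5.png

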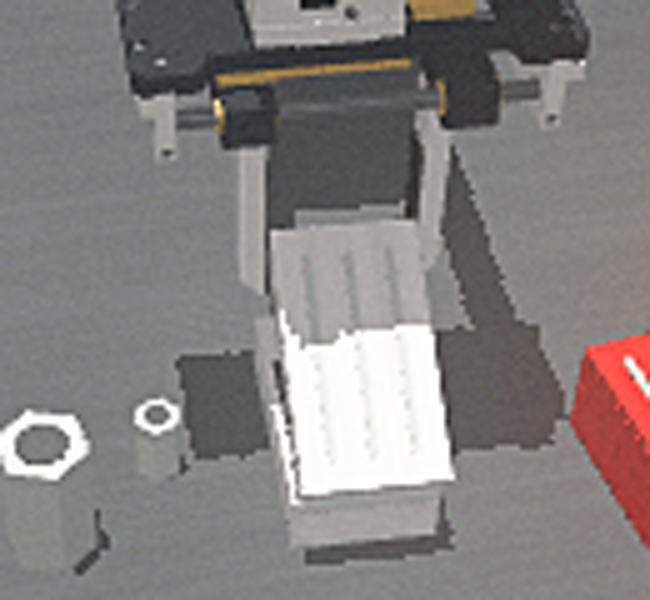

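```bash
python3 - <<'E'
from h import *
np.set_printoptions(precision=4,suppress=True)
s=ld('scene');C=cloud(s)
k=np.zeros(C.shape[:2],bool);k[150:210,255:305]=1
k&=(C[...,2]>.055)&(C[...,2]<.12)&(C[...,0]>.44)&(C[...,0]<.6)
P=C[k]
for x in np.arange(.475,.57,.01):
    q=P[abs(P[:,0]-x)<.005]
    if len(q)>8: print(round(x,3),len(q),'y',np.percentile(q[:,1],[1,99]),'mid',np.percentile(q[:,1],[1,99]).mean().round(4),'line',round(.0345-.047*(x-.487),4),'z',np.median(q[:,2]).round(4))
# base far wall (below .03)
k=np.zeros(C.shape[:2],bool);k[205:222,262:305]=1
P=C[k&(C[...,2]>.006)&(C[...,2]<.026)&(C[...,0]>.55)&(C[...,0]<.58)];print('base far',np.percentile(P[:,1],[1,99]),P.mean(0),len(P))
E
```

```text
0.475 143 y [-0.0087  0.0775] mid 0.0344 line 0.0351 z 0.105
0.485 204 y [0.0029 0.078 ] mid 0.0405 line 0.0346 z 0.1028
0.495 160 y [0.0026 0.066 ] mid 0.0343 line 0.0341 z 0.0971
0.505 165 y [0.0022 0.0653] mid 0.0337 line 0.0337 z 0.0913
0.515 166 y [0.0012 0.0645] mid 0.0328 line 0.0332 z 0.0849
0.525 163 y [0.0011 0.0645] mid 0.0328 line 0.0327 z 0.079
0.535 168 y [0.0005 0.0638] mid 0.0322 line 0.0322 z 0.0732
0.545 165 y [-0.0001  0.0632] mid 0.0315 line 0.0318 z 0.0671
0.555 160 y [-0.0005  0.0621] mid 0.0308 line 0.0313 z 0.0613
0.565 97 y [0.0002 0.0622] mid 0.0312 line 0.0308 z 0.0566
base far [-0.0031  0.0598] [0.5657 0.0268 0.0158] 175
```

The lid is held in line, but the face slope says θ≈0.54, so the pads crept about 13 mm down the lid. I'll release (the stiff hinge holds the lid), come up and regrip nearer the free edge, so the tips don't end up below the rim.

Emit:
carry_out(commands=[[0,0,0,0,0,0],[0,0,0,0,0,0],[0,0,0,0,0,0],[0,0,0,0,0,0],[0,0,0,0,0,0]], jaw=1)

```text
time: 16.9
tool_pos: [0.4737, 0.035, 0.0493]
ee_rot: [-3.141, -0.0, 3.095]
wrist_force: [0.3, -0.3, 0.6]
width: 0.0938
finger_force: 0.0
```

```bash
cat > lid.py <<'E'
from h import *
s=snap('scene');C=cloud(s)
k=np.zeros(C.shape[:2],bool);k[150:212,255:310]=1
P=C[k&(C[...,2]>.05)&(C[...,2]<.12)&(C[...,0]>.495)&(C[...,0]<.56)&(abs(C[...,1]-.035)<.045)]
a,b=np.polyfit(P[:,0],P[:,2],1); r=abs(P[:,2]-a*P[:,0]-b)<.005; a,b=np.polyfit(P[r,0],P[r,2],1)
th=-np.arctan(a); d=[]
for x in np.arange(.5,.56,.01):
    q=P[abs(P[:,0]-x)<.005]; d.append(np.percentile(q[:,1],[1,99]).mean()-(.0345-.047*(x-.487)))
X=.565-.104*np.cos(th)+.01*np.sin(th);Z=.03+.104*np.sin(th)+.01*np.cos(th)
print('theta',th.round(3),'face z at .495',(a*.495+b).round(4),'side',np.round(np.mean(d),4),'grip target',X.round(4),(Z-.008-.023).round(4))
go(X,.0345-.047*(X-.487)-.0015,Z-.031,177.3)
E
python3 lid.py
```

```text
theta 0.539 face z at .495 0.0972 side 0.0041 grip target 0.4809 0.061
shift [-0.0072 -0.0014 -0.0116] turn [-0.0002 -0.0001  0.0006] F [-0.74  0.5   0.03] w 0.0939
```

Emit:
carry_out(commands=[[-0.003,-0.001,-0.005,0,0,0],[-0.007,-0.002,-0.012,0,0,0],[-0.007,-0.002,-0.012,0,0,0],[-0.007,-0.002,-0.012,0,0,0],[-0.007,-0.002,-0.012,0,0,0]])

```text
time: 17.45
tool_pos: [0.4806, 0.0329, 0.0614]
ee_rot: [3.141, -0.0, 3.095]
wrist_force: [-0.2, 0.2, -0.2]
width: 0.0943
finger_force: 0.0
```

Emit:
carry_out(commands=[[0,0,0,0,0,0],[0,0,0,0,0,0],[0,0,0,0,0,0],[0,0,0,0,0,0],[0,0,0,0,0,0]], jaw=0.6)

```text
time: 17.95
tool_pos: [0.4803, 0.0335, 0.0613]
ee_rot: [3.14, -0.001, 3.095]
wrist_force: [-0.6, 3.4, 0.6]
width: 0.0638
finger_force: 30.0
```

Emit:
carry_out(commands=[[0.0033,-0.0005,0.0045,0,0,0],[0.0064,-0.0008,0.009,0,0,0],[0.0092,-0.001,0.0137,0,0,0],[0.0118,-0.001,0.0184,0,0,0],[0.0118,-0.001,0.0184,0,0,0]])

```text
time: 18.45
tool_pos: [0.4697, 0.0329, 0.0437]
ee_rot: [3.141, 0.003, 3.095]
wrist_force: [0.5, 2.6, 3.1]
width: 0.0638
finger_force: 30.0
```

```bash
python3 lid.py
```

```text
theta 0.356 face z at .495 0.0792 side -0.0028 grip target 0.471 0.0446
shift [-0.0012  0.001  -0.0008] turn [0.0008 0.0026 0.0008] F [-0.98  3.35  2.58] w 0.0638
```

Emit:
carry_out(commands=[[0.0022,0,0.005,0,0,0],[0.0043,0,0.0102,0,0,0],[0.0058,0,0.015,0,0,0],[0.0073,0,0.0202,0,0,0],[0.0073,0,0.0202,0,0,0]])

```text
time: 19.0
tool_pos: [0.4614, 0.0328, 0.0221]
ee_rot: [3.141, -0.0, 3.095]
wrist_force: [0.4, 2.3, 1.8]
width: 0.0633
finger_force: 30.0
```

```bash
python3 lid.py
```

```text
theta 0.153 face z at .495 0.0625 side -0.003 grip target 0.4637 0.0247
shift [-0.0023  0.0014 -0.0025] turn [ 0.0002 -0.0004  0.0007] F [0.28 3.19 0.3 ] w 0.0634
```

Emit:
carry_out(commands=[[0,0,0,0,0,0],[0,0,0,0,0,0],[0,0,-0.002,0,0,0],[-0.002,0,-0.005,0,0,0],[-0.002,0,-0.005,0,0,0]], jaw=0.95)

```text
time: 19.55
tool_pos: [0.464, 0.0323, 0.0283]
ee_rot: [-3.141, 0.001, 3.095]
wrist_force: [0.2, 0.9, -0.1]
width: 0.0894
finger_force: 0.0
```

Emit:
carry_out(commands=[[0,0,0,0,0,0],[0,0,0,0,0,0],[0,0,0,0,0,0],[0,0,0,0,0,0],[0,0,0,0,0,0]], jaw=0.6)

```text
time: 20.05
tool_pos: [0.4632, 0.0333, 0.0277]
ee_rot: [3.14, -0.001, 3.095]
wrist_force: [-0.6, 3.4, 0.0]
width: 0.0638
finger_force: 30.0
```

Emit:
carry_out(commands=[[0.0005,0,0.002,0,0,0],[0.001,0,0.004,0,0,0],[0.0015,0,0.006,0,0,0],[0.0018,0,0.008,0,0,0],[0.002,0,0.01,0,0,0]])

```text
time: 20.55
tool_pos: [0.4614, 0.0328, 0.0177]
ee_rot: [3.141, -0.0, 3.095]
wrist_force: [-4.0, 2.6, 4.1]
width: 0.0636
finger_force: 30.0
```

Emit:
carry_out(commands=[[0.0002,0,0.001,0,0,0],[0.0003,0,0.002,0,0,0],[0.0003,0,0.003,0,0,0],[0.0003,0,0.004,0,0,0],[0.0003,0,0.004,0,0,0]])

```text
time: 21.05
tool_pos: [0.461, 0.0335, 0.0138]
ee_rot: [3.14, -0.001, 3.095]
wrist_force: [-3.3, 4.3, 4.4]
width: 0.0642
finger_force: 30.0
```

Emit:
carry_out(commands=[[0,0,0.001,0,0,0],[0,0,0.002,0,0,0],[0,0,0.003,0,0,0],[0,0,0.003,0,0,0],[0,0,0.003,0,0,0]])

```text
time: 21.55
tool_pos: [0.4608, 0.0335, 0.0108]
ee_rot: [3.14, -0.001, 3.095]
wrist_force: [-2.9, 4.7, 4.3]
width: 0.0639
finger_force: 30.0
```

```bash
python3 lid.py
```

```text
theta 0.001 face z at .495 0.0515 side -0.0024 grip target 0.461 0.0091
shift [-0.0002  0.0007  0.0016] turn [ 0.0016 -0.001   0.0006] F [-3.07  5.58  5.8 ] w 0.0635
```

Emit:
carry_out(commands=[[0,0,0.001,0,0,0],[0,0,0.002,0,0,0],[0,0,0.002,0,0,0],[0,0,0.002,0,0,0],[0,0,0.002,0,0,0]])

```text
time: 22.1
tool_pos: [0.4608, 0.0335, 0.0093]
ee_rot: [3.14, -0.001, 3.095]
wrist_force: [-5.1, 5.0, 7.9]
width: 0.0634
finger_force: 30.0
```

```bash
python3 lid.py
```

```text
theta -0.008 face z at .495 0.0511 side -0.0026 grip target 0.4609 0.0082
shift [-0.      0.0007  0.0011] turn [ 0.0015 -0.0009  0.0006] F [-5.11  4.16  7.38] w 0.0638
```

Emit:
carry_out(commands=[[0,0,0.001,0,0,0],[0,0,0.002,0,0,0],[0,0,0.003,0,0,0],[0,0,0.003,0,0,0],[0,0,0.003,0,0,0]])

```text
time: 22.65
tool_pos: [0.4609, 0.0336, 0.0071]
ee_rot: [3.14, -0.001, 3.095]
wrist_force: [-6.0, 4.2, 10.9]
width: 0.0637
finger_force: 30.0
```

Emit:
carry_out(commands=[[0,0,-0.003,0,0,0],[0,0,-0.003,0,0,0],[0,0,-0.003,0,0,0],[0,0,-0.003,0,0,0],[0,0,-0.003,0,0,0]], jaw=1)

```text
time: 23.15
tool_pos: [0.4612, 0.0324, 0.0085]
ee_rot: [-3.141, -0.0, 3.095]
wrist_force: [0.1, -0.5, -0.1]
width: 0.0939
finger_force: 0.0
```

```bash
python3 lid.py
```

```text
theta 0.004 face z at .495 0.0517 side 0.0002 grip target 0.461 0.0094
shift [ 0.0002  0.0017 -0.0009] turn [-0.0003 -0.0003  0.0005] F [0.33 0.35 0.71] w 0.0941
```

Emit:
carry_out(commands=[[0,0,-0.02,0,0,0],[0,0,-0.06,0,0,0],[0,0,-0.1,0,0,0],[0,0,-0.14,0,0,0],[0,0,-0.16,0,0,0]])

```text
time: 23.7
tool_pos: [0.463, 0.0325, 0.1731]
ee_rot: [-3.141, 0.006, 3.095]
wrist_force: [0.7, 0.2, 0.2]
width: 0.0939
finger_force: 0.0
```

Emit:
carry_out(commands=[[0.02,-0.04,0,0,0,0],[0.04,-0.08,0,0,0,0],[0.06,-0.12,0,0,0,0],[0.08,-0.16,0,0,0,0],[0.1,-0.2,0,0,0,0]])

```text
time: 24.2
tool_pos: [0.351, -0.1637, 0.1689]
ee_rot: [-3.141, 0.001, 3.096]
wrist_force: [0.9, -0.0, 0.6]
width: 0.0941
finger_force: 0.0
```

```bash
python3 - <<'E'
from h import *
np.set_printoptions(precision=4,suppress=True)
print(get_obs()['tool_pos'],get_obs()['wrist_force'])
for n in('top','scene'):
    s=snap(n);C=cloud(s)
    k=(abs(C[...,1]-(.0345-.047*(C[...,0]-.487)))<.024)&(C[...,2]>.02)&(C[...,2]<.08)&(C[...,0]>.455)&(C[...,0]<.56)
    P=C[k];print(n,'slope,z0@hinge',np.polyfit(P[:,0]-.565,P[:,2],1),[np.median(P[abs(P[:,0]-x)<.006][:,2]).round(4) for x in(.46,.48,.5,.52,.54)])
t=ld('top');s=ld('scene');c=np.zeros((520,800,3),np.uint8)
c[:,:400]=cv2.resize(t['img'][165:243,205:265],(400,520),interpolation=cv2.INTER_CUBIC)
c[:400,400:]=cv2.resize(s['img'][155:225,245:315],(400,400),interpolation=cv2.INTER_CUBIC)
cv2.imwrite('pics/c6.png',c[...,::-1])
E
```

```text
[ 0.351  -0.1637  0.1689] [ 0.935  -0.0121  0.5516]
top slope,z0@hinge [0.0028 0.0504] [np.float64(0.0502), np.float64(0.0502), np.float64(0.05), np.float64(0.0503), np.float64(0.0502)]
scene slope,z0@hinge [0.0006 0.0516] [np.float64(0.0514), np.float64(0.0513), np.float64(0.0514), np.float64(0.0516), np.float64(0.0514)]
```

View pics/c6.png

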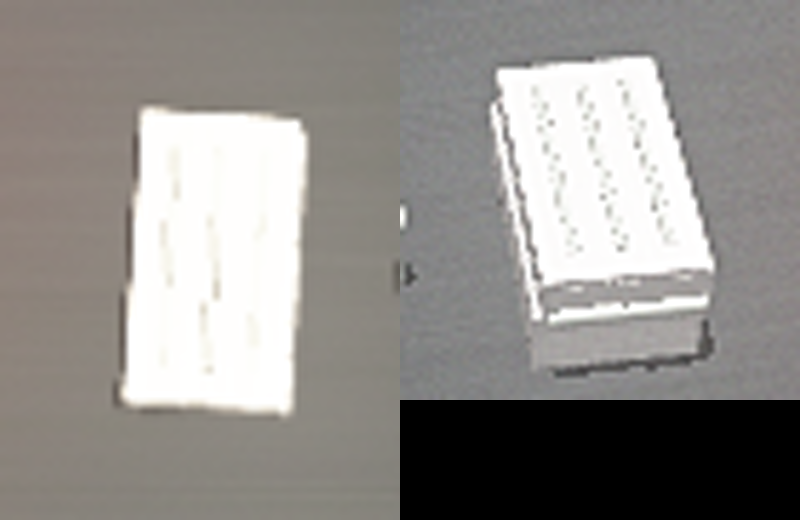

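The lid is flat at z≈0.050 (slope <0.003 rad) in both views, left panel (130–305, 108–412). One last check of sideways alignment in the top image before handing in.

```bash
python3 - <<'E'
from h import *
from scipy.ndimage import gaussian_filter1d
t=ld('top');g=t['img'].astype(float).mean(-1);m=[]
for v in range(186,222,3):
    x=np.arange(216,258,.1);d=np.gradient(gaussian_filter1d(np.interp(x,np.arange(512),g[v]),5));h=len(x)//2
    a,b=px(t,x[np.argmax(d[:h])],v,.05),px(t,x[h+np.argmin(d[h:])],v,.05); m.append(((a+b)/2)[1]-(.0345-.047*(a[0]-.487)))
print('lid minus base centreline',np.round(m,4),np.median(m))
E
```

```text
lid minus base centreline [0.0006 0.0003 0.     0.0016 0.0015 0.0012 0.0008 0.0006 0.0015 0.0016
 0.0015 0.0012] 0.0012317622297010646
```

Sideways offset is about +1.2 mm, inside the tongue's 1.5 mm slack and the 3 mm limit. I'll hand in.

```bash
python3 -c "
from h import *
print(close_job())"
```

```text
the job is handed in; nothing more can be done
None
```

I put the nut from the case in the gray hopper and shut the lid: it lies flat on the base, about 1.2 mm off to one side and held by the tongue. The insulator and plier were never handled, and the job is handed in at about 24 s on the clock (no result was shown).

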